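# Rack the enamel samples

### The arm

A 6-joint arm with a two-finger parallel gripper is mounted at the origin on a cart in front of the work surface, level with it; the furniture and walls round the work are solid. World frame = base frame: x ahead of the robot, y to its left, z up, the work surface at z = 0. Lengths are in mm, angles in rad, forces in N, time in s.
With the tool pointing down it reaches from about 425 to 925 mm from the base axis. Payload 12.5 kg.
Tool frame: the origin (TCP) lies at the very end of the fingers, on their centre line; the grasp point (between the pads) lies 19 mm behind it; z points along the fingers, y is the line along which they close (so a half turn about z gives the same grasp; the last joint's range is limited). The gripper opens to 85 mm and grips with 20 to 120 N. Pads are 22 mm wide; open, the fingers measure 114 mm over their backs; the gripper's body (76 mm by 85 mm) begins 54 mm behind the grasp point. The pads swing forward as they close: fully open they stand 13 mm farther back than shut.
Start: joints at [1.126, 0.491, 1.559, -0, 1.092, -0.106], TCP at [207.705, 589.494, 231.327] pointing down, gripper open.
Joint ranges: [-3.1, 3.1], [-0.84, 2.19], [0.05, 2.79], [-1.13, 4.28], [0.06, 2.93], [-2.69, 2.69]. Speed limits (rad/s): [2.22, 2.22, 2.79, 3.14, 3.14, 3.14].

### API

Orientations are given as a unit quaternion [x, y, z, w].
In Python, from station import get_state, snapshot, camera_info, close_job gives the robot as it stands.
- The arm moves only by the tool drive_tool, never from a script. Its argument "motion" is a list of rows, each an object with "translation": the shift along the tool's x, y, z in units of 800 mm (1.0 is 800 mm), a list of three; "dr": the turn, a rotation vector about the tool's x, y, z in units of 2 rad (1.0 is 2 rad), a list of three; "grip": the opening, from 0 (shut) to 1 (fully open). In form: [{"translation": [dx, dy, dz], "dr": [wx, wy, wz], "grip": grip}, ...]. A call has 1 to 20 rows; each row is the pose to reach, as a shift and turn from the pose commanded when the call began, along the tool's axes at that moment; what a row does not reach only later rows make up. A row lasts 1/10 s, in which the tool goes at most 50 mm and 8.59 degrees, less where a joint would pass 70% of its speed; a pose out of reach is approached as far as the arm can. A call with a number of a shift or a turn outside -1 to 1 is refused whole. A call with a gripper value outside its range is refused whole. The fingers move at their own pace and stop on an object; the grip force is fixed at half the most. Time passes only in rows, so rows that repeat a pose let the fingers close. It gives the time, the measured TCP pose, the force, the opening and the grip force at its end, in the units of the state.
- get_state(): the state, without advancing time (a new reading comes with each control period).
- snapshot(name): name is "scene" or "top" or "wrist"; returns (picture, depth): 480x640x3 uint8, red, green, blue; 480x640 float32, mm along the optical axis (not along the pixel's ray), 0 where there is no reading.
- camera_info(name): a dict with "fovy" (degrees; the focal length in pixels is half the picture's height over the tangent of half this angle, whatever the lens; pixels are square), "cx", "cy" (the principal point, pixels), "R" (3x3) and "t" (3): a world point X has camera coordinates R X + t. Camera axes: x right, y down, z forward; pixel columns grow to the right and rows downward; lengths in mm; the calibration is good to about 2 mm. A picture is of the moment at which its call begins: read the wrist's pose just before it. camera_info takes no time and is no camera call; for the wrist camera it gives the pose at the moment of the call.
- close_job(): hands the job in; it is judged then, once.
The state is a dict: "time": time; "joint_positions": joint angles; "dq": joint speeds; "joint_efforts": joint torques, N m; "tcp_pos": TCP position; "eef_rot": TCP orientation; "contact_force": force on the tool from outside, world axes, zero at the start; "ft_torque": the same for the moment, N m; "grip_width": finger opening in mm; "grasp_force": force on a finger pad.
Only numpy, scipy, OpenCV 4.12 (cv2) and the standard library are available. Lean on these libraries where they do the work, as an engineer would, in place of code of your own. Each camera call takes 0.05 s, during which the arm holds its last target. There are 200 camera calls.

### The job

Move the four enamel sample plaques one by one from the slotted wooden cooling rack to the display board, so that they stand in the order of the board's coloured bays: each plaque in the bay of its own colour. Leave each one lower edge down behind the front lip, about centred across the bay and leaning back against its backstop, and let none fall over flat on the way.

Things in the scene. Friction and masses are not known exactly. Their poses are not given: they have to be found in the camera images.
- slot_rack: dark wooden block 190 x 92 x 20 mm with four slots in a row along its x axis, at x = -66, -22, 22, 66 mm; origin at the centre of its underside, on a low riser whose top is 70 mm above the worktop. Each slot is 14 mm wide (x), 50 mm long (y) and 14 mm deep, so a plaque in it stands upright with its lower edge 6 mm above that
- board: light wooden board 236 x 100 x 8 mm, four bays on it in a row along its x axis, 56 mm apart; origin under its centre, on the same riser. A plaque lowered upright into a bay, width along the bay's y, centred 4 mm to the -x side of the bay's origin, meets the sole with its lower edge 11 mm above that origin; released, it tips back on to the backstop by itself
- plaque_red: red enamel sample plaque, a plate 10 mm thick (its x axis) x 44 mm wide (its y axis) x 66 mm tall (its z axis), about 60 g, both faces alike, thin copper core; origin at the centre of its lower edge face. Starts upright in a slot of slot_rack, any of the four; grip it near its top across the 44 mm width, fingers at its two narrow sides
- plaque_blue: blue enamel sample plaque, a plate 10 mm thick (its x axis) x 44 mm wide (its y axis) x 66 mm tall (its z axis), about 60 g, both faces alike, thin copper core; origin at the centre of its lower edge face. Starts upright in a slot of slot_rack, any of the four; grip it near its top across the 44 mm width, fingers at its two narrow sides
- plaque_green: green enamel sample plaque, a plate 10 mm thick (its x axis) x 44 mm wide (its y axis) x 66 mm tall (its z axis), about 60 g, both faces alike, thin copper core; origin at the centre of its lower edge face. Starts upright in a slot of slot_rack, any of the four; grip it near its top across the 44 mm width, fingers at its two narrow sides
- plaque_white: white enamel sample plaque, a plate 10 mm thick (its x axis) x 44 mm wide (its y axis) x 66 mm tall (its z axis), about 60 g, both faces alike, thin copper core; origin at the centre of its lower edge face. Starts upright in a slot of slot_rack, any of the four; grip it near its top across the 44 mm width, fingers at its two narrow sides
- bay_red: red display bay, fixed, 76 mm wide (y); origin at centre of its underside, on the board 78 mm above the worktop, x from lip to backstop. Red front lip x -29 to -21 mm, 19 mm high; metal sole sloping down from 14 mm high at x -21 to 6 mm at x +8 mm; there a red flat backstop rises 40 mm, leaning 15 degrees to +x (top at x 19, 45 mm high)
- bay_blue: blue display bay, fixed, 76 mm wide (y); origin at centre of its underside, on the board 78 mm above the worktop, x from lip to backstop. Blue front lip x -29 to -21 mm, 19 mm high; metal sole sloping down from 14 mm high at x -21 to 6 mm at x +8 mm; there a blue flat backstop rises 40 mm, leaning 15 degrees to +x (top at x 19, 45 mm high)
- bay_green: green display bay, fixed, 76 mm wide (y); origin at centre of its underside, on the board 78 mm above the worktop, x from lip to backstop. Green front lip x -29 to -21 mm, 19 mm high; metal sole sloping down from 14 mm high at x -21 to 6 mm at x +8 mm; there a green flat backstop rises 40 mm, leaning 15 degrees to +x (top at x 19, 45 mm high)
- bay_white: white display bay, fixed, 76 mm wide (y); origin at centre of its underside, on the board 78 mm above the worktop, x from lip to backstop. White front lip x -29 to -21 mm, 19 mm high; metal sole sloping down from 14 mm high at x -21 to 6 mm at x +8 mm; there a white flat backstop rises 40 mm, leaning 15 degrees to +x (top at x 19, 45 mm high)

How it is judged:
By the outcome, as a careful person would: the job done as asked, in the order asked, and still so for the second after the job is handed in, with the robot touching nothing.
It also fails if it takes over 109 s, if anything falls off the work surface, if the arm or the gripper's body presses on something with over 40 N, if the wrist force passes 120 N, or if a joint passes its speed limit or range.

## Working session

There is one attempt and no reset: what is moved stays moved. The work goes in short steps, Python scripts to look and compute and a tool call to move; the robot and the scene stay as the last step left them, time stands still between calls to the robot, and variables do not carry over. Pictures are saved under pics/ and viewed, at most 14 in all, crops included, and the job is handed in when it is done.

Besides the shell and the picture viewer there is one more tool, called after "Emit:" in YAML: its name, and indented under it one key for each argument. drive_tool: Moves the arm, as the interface text tells. Shifts and turns lie within -1 to 1; 1 stands for 800 mm of shift or 2 rad of turn. Its arguments: {"type":"object","properties":{"motion":{"type":"array","items":{"type":"object","properties":{"translation":{"type":"array","items":{"type":"number","minimum":-1,"maximum":1}},"dr":{"type":"array","items":{"type":"number","minimum":-1,"maximum":1}},"grip":{"type":"number"}}}}},"required":["motion"]}

```bash
mkdir -p pics
cat > h.py <<'E'
import numpy as np, cv2
from station import *
def save(n,f):
    p,d=snapshot(n); cv2.imwrite('pics/'+f+'.png',p[:,:,::-1]); np.save('pics/'+f+'.npy',d); return p,d
def world(n,u,v,d):
    c=camera_info(n); f=240/np.tan(np.radians(c['fovy'])/2)
    X=np.array([(u-c['cx'])/f*d,(v-c['cy'])/f*d,d]); return np.array(c['R']).T@(X-np.array(c['t']))
E
python3 - <<'E'
from h import *
s=get_state(); print(s)
for n in('top','scene'): save(n,n+'0'); print(camera_info(n))
E
```

```text
{'time': 0.0, 'joint_positions': array([ 1.12640470e+00,  4.91572636e-01,  1.55947896e+00, -1.96127536e-05,
        1.09171202e+00, -1.05604897e-01]), 'dq': array([ 0.00157646, -0.00115629,  0.00099916, -0.00166774,  0.00131493,
       -0.00156946]), 'joint_efforts': array([ 3.34269153e-04, -6.18466258e+01, -2.61589873e+01, -1.38834949e-05,
        4.06769133e-03,  1.62758187e-05]), 'tcp_pos': array([207.59509456, 589.25871519, 230.70945725]), 'eef_rot': array([ 1.68579939e-01,  9.85687811e-01, -5.65843655e-04, -1.50611593e-04]), 'contact_force': array([ 0.29313592,  0.54006899, -0.50587908]), 'ft_torque': array([-0.00488919, -0.02244114,  0.00325378]), 'grasp_force': 0.0, 'grip_width': 85.72092093008533}
{'fovy': 43.67183208542128, 'cx': 320.879423579191, 'cy': 240.55860833038045, 'R': array([[ 0.02446895, -0.99967189, -0.00757538],
       [-0.99087025, -0.02324718, -0.13279953],
       [ 0.13257985,  0.01075569, -0.99111397]]), 't': array([138.50829121, 580.81643251, 925.66141476])}
{'fovy': 46.18232026989112, 'cx': 315.61486313857387, 'cy': 231.87184683009798, 'R': array([[-0.2930245 ,  0.95599212,  0.01468691],
       [ 0.50515576,  0.16784261, -0.84654977],
       [-0.81176   , -0.24064065, -0.53210692]]), 't': array([  16.66894187, -203.64660217, 1398.75863709])}
```

View pics/top0.png

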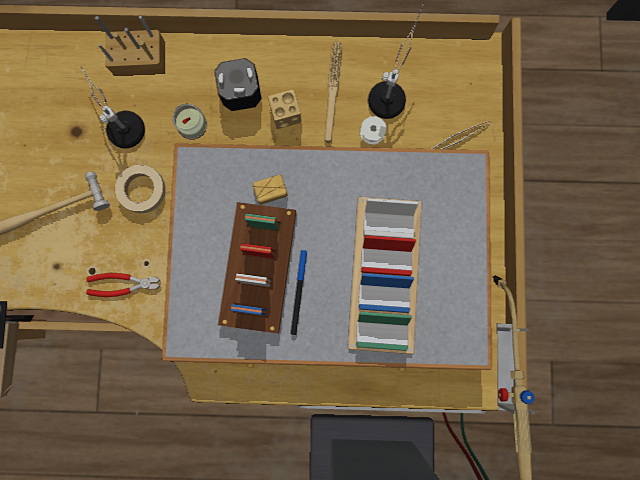

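View pics/scene0.png

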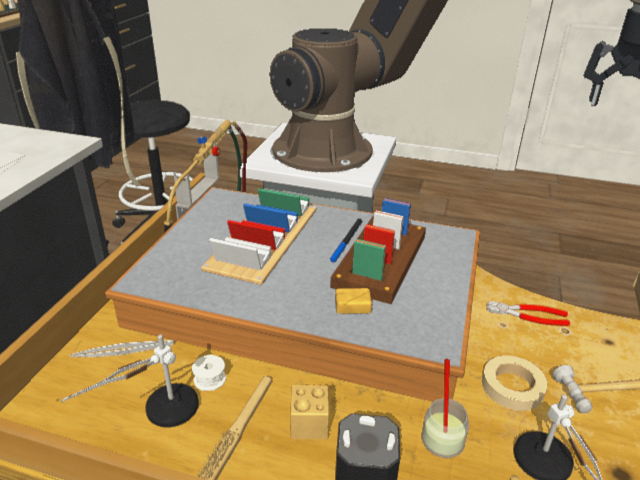

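The board's bays run, far to near, white, red, blue, green, with the backstops on the far side. The rack, far to near, holds green (261,220), red (256,250), white (252,280) and blue (248,310). Next I'll enlarge both.

Run:
```python
import cv2
i=cv2.imread('pics/top0.png')
cv2.imwrite('pics/c1.png',cv2.resize(i[195:345,210:310],None,fx=4,fy=4,interpolation=cv2.INTER_CUBIC))
cv2.imwrite('pics/c2.png',cv2.resize(i[190:360,340:430],None,fx=3.5,fy=3.5,interpolation=cv2.INTER_CUBIC))
```

```text
(no output)
```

View pics/c1.png

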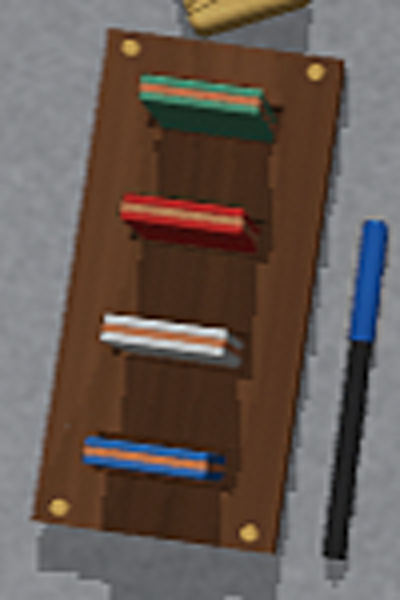

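View pics/c2.png

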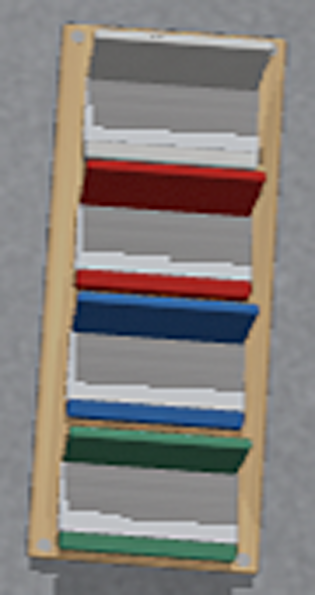

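```bash
cat >> h.py <<'E'
def plane(n,u,v,z):
    a=world(n,u,v,500.);b=world(n,u,v,1500.); t=(z-a[2])/(b[2]-a[2]); return (a+t*(b-a))[:2]
E
python3 - <<'E'
from h import *
np.set_printoptions(precision=1,suppress=True)
o1=lambda u,v,z: plane('top',210+u/4-.4,195+v/4-.4,z)
o2=lambda u,v,z: plane('top',340+u/3.5-.4,190+v/3.5-.4,z)
def show(nm,f,L,z):
    P=np.array([f(u,v,z) for u,v in L]); print(nm,P.mean(0),'sides',[round(float(np.linalg.norm(P[i]-P[i-1])),1) for i in range(len(P))],'angTopEdge',np.degrees(np.arctan2(*(P[1]-P[0])[::-1])),np.degrees(np.arctan2(*(P[2]-P[3])[::-1])),'side',np.degrees(np.arctan2(*(P[0]-P[3])[::-1])))
show('rack',o1,[(107,28),(343,60),(275,552),(35,520)],90)
show('g',o1,[(142,75),(265,88),(262,112),(140,97)],142)
show('r',o1,[(122,195),(245,207),(242,232),(121,218)],142)
show('w',o1,[(103,315),(228,328),(224,355),(102,340)],142)
show('b',o1,[(86,436),(210,452),(208,478),(84,460)],142)
show('board',o2,[(62,24),(286,40),(256,572),(28,553)],78)
show('Lr',o2,[(76,268),(252,280),(250,298),(75,288)],97)
show('Lb',o2,[(68,400),(245,411),(241,429),(66,417)],97)
show('Lg',o2,[(60,530),(240,543),(236,562),(57,548)],97)
d=np.load('pics/top0.npy')
for u,v in [(261,219),(230,300),(352,300)]: print(world('top',u,v,d[v,u]))
for w,z in((53,'bd'),): pass
E
```

```text
rack [528.9 247.5] sides [189.1, 91.9, 188.4, 90.9] angTopEdge -96.51232858840966 -96.08517342316549 side -5.7342878279420635
g [594.7 239.9] sides [8.1, 44.9, 8.8, 44.5] angTopEdge -94.7820534928319 -95.75464766532016 side -2.763541753697362
r [550.8 245.3] sides [8.3, 44.5, 9.1, 43.8] angTopEdge -94.25588387858346 -95.274080324156 side -0.04349253073419964
w [507.  250.1] sides [8.9, 45.0, 9.7, 44.0] angTopEdge -94.56022100080472 -95.61388803948435 side 0.19933790132388937
b [463.6 254.5] sides [8.5, 44.5, 9.2, 44.5] angTopEdge -95.89847797447193 -96.7802188462165 side -2.2557114172944526
board [523.9  52.8] sides [233.0, 99.9, 233.7, 98.4] angTopEdge -92.85557690739724 -93.2768480463722 side -2.666428861157321
Lr [526.4  52.5] sides [8.6, 75.6, 7.8, 75.1] angTopEdge -92.5542138725189 -91.91291993649098 side -1.961851323919119
Lb [470.5  55.4] sides [7.3, 75.4, 7.8, 74.5] angTopEdge -92.15122951466888 -92.50874269718584 side -5.816596567477502
Lg [415.3  57.7] sides [7.6, 76.1, 8.1, 75.6] angTopEdge -92.6639462438323 -92.99263304182045 side -8.622644088075273
[593.5 238.9 139.2]
[477.  286.8  88.8]
[481.8 102.3  78.7]
```

The rack measures 189 x 91 mm and its plaques sit 44 mm apart. The bays are about 56 mm apart, and the depth heights are right too. Rack yaw is about -6.1° and board yaw about -2.65°. I'll write a helper that turns targets into drive units.

```bash
cat >> h.py <<'E'
from scipy.spatial.transform import Rotation as Ro
P=dict(g=(594.7,239.9),r=(550.8,245.3),w=(507.,250.1),b=(463.6,254.5))
c,s_=np.cos(np.radians(-2.65)),np.sin(np.radians(-2.65))
B={k:(523.9+(o-4)*c,52.8+(o-4)*s_) for k,o in dict(w=84,r=28,b=-28,g=-84).items()}
def rel(*T):   # targets (x,y,z,yaw of tool y deg)
    s=get_state(); R=Ro.from_quat(s['eef_rot'])
    for x,y,z,a in T:
        a=np.radians(a); Y=np.array([np.cos(a),np.sin(a),0]); Z=np.array([0,0,-1.]); X=np.cross(Y,Z)
        G=Ro.from_matrix(np.c_[X,Y,Z])
        print(np.round(R.inv().apply(np.array([x,y,z])-s['tcp_pos'])/800,4),np.round((R.inv()*G).as_rotvec()/2,4))
E
python3 - <<'E'
from h import *
rel((*P['w'],215,83.9),(*P['w'],150,83.9),(*P['w'],107,83.9)); print(B)
E
```

```text
[-0.4939 -0.2755  0.02  ] [-5.000e-04 -1.000e-04 -1.162e-01]
[-0.4939 -0.2754  0.1012] [-5.000e-04 -1.000e-04 -1.162e-01]
[-0.4939 -0.2753  0.155 ] [-5.000e-04 -1.000e-04 -1.162e-01]
{'w': (np.float64(603.8144482192718), np.float64(49.1012210380536)), 'r': (np.float64(547.8743344657815), np.float64(51.69036631141608)), 'b': (np.float64(491.9342207122913), np.float64(54.279511584778554)), 'g': (np.float64(435.99410695880107), np.float64(56.86865685814104))}
```

Emit:
drive_tool:
  motion:
    - {"translation":[-0.4939,-0.2755,0.02],"dr":[0,0,-0.1162],"grip":1}
    - {"translation":[-0.4939,-0.2755,0.02],"dr":[0,0,-0.1162],"grip":1}
    - {"translation":[-0.4939,-0.2755,0.02],"dr":[0,0,-0.1162],"grip":1}
    - {"translation":[-0.4939,-0.2755,0.02],"dr":[0,0,-0.1162],"grip":1}
    - {"translation":[-0.4939,-0.2755,0.02],"dr":[0,0,-0.1162],"grip":1}
    - {"translation":[-0.4939,-0.2755,0.02],"dr":[0,0,-0.1162],"grip":1}
    - {"translation":[-0.4939,-0.2755,0.02],"dr":[0,0,-0.1162],"grip":1}
    - {"translation":[-0.4939,-0.2755,0.02],"dr":[0,0,-0.1162],"grip":1}
    - {"translation":[-0.4939,-0.2755,0.02],"dr":[0,0,-0.1162],"grip":1}
    - {"translation":[-0.4939,-0.2755,0.02],"dr":[0,0,-0.1162],"grip":1}
    - {"translation":[-0.4939,-0.2755,0.02],"dr":[0,0,-0.1162],"grip":1}
    - {"translation":[-0.4939,-0.2755,0.02],"dr":[0,0,-0.1162],"grip":1}
    - {"translation":[-0.4939,-0.2755,0.02],"dr":[0,0,-0.1162],"grip":1}

```text
time: 1.4
tcp_pos: [506.2, 251.4, 215.4]
eef_rot: [0.052, 0.999, 0.0, -0.0]
contact_force: [-1.0, -0.1, 0.3]
grip_width: 85.2
grasp_force: 0.0
```

Run:
```python
from h import *
save('wrist','w1'); rel((*P['w'],150,83.9),(*P['w'],107,83.9))
```

```text
[-0.0011 -0.0016  0.0818] [ 0.0001 -0.      0.001 ]
[-0.0011 -0.0016  0.1355] [ 0.0001 -0.      0.001 ]
```

View pics/w1.png

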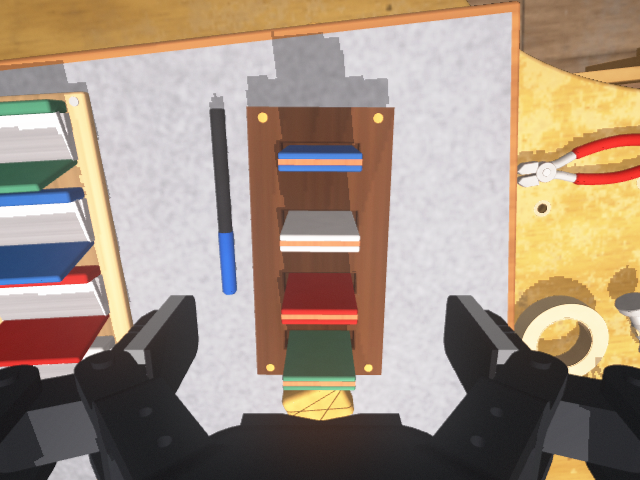

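The wrist view shows the rack square to the fingers. White's top edge (280–359, ~243) is centred between them, at mid column 322. I'll descend and grip.

Emit:
drive_tool:
  motion:
    - {"translation":[-0.001,-0.001,0.05],"dr":[0,0,0],"grip":1}
    - {"translation":[-0.001,-0.001,0.09],"dr":[0,0,0],"grip":1}
    - {"translation":[-0.001,-0.001,0.12],"dr":[0,0,0],"grip":1}
    - {"translation":[-0.001,-0.001,0.135],"dr":[0,0,0],"grip":1}
    - {"translation":[-0.001,-0.001,0.135],"dr":[0,0,0],"grip":1}
    - {"translation":[-0.001,-0.001,0.135],"dr":[0,0,0],"grip":0.4}
    - {"translation":[-0.001,-0.001,0.135],"dr":[0,0,0],"grip":0.4}
    - {"translation":[-0.001,-0.001,0.135],"dr":[0,0,0],"grip":0.4}
    - {"translation":[-0.001,-0.001,0.135],"dr":[0,0,0],"grip":0.4}
    - {"translation":[-0.001,-0.001,0.135],"dr":[0,0,0],"grip":0.4}
    - {"translation":[-0.001,-0.001,0.135],"dr":[0,0,0],"grip":0.4}
    - {"translation":[-0.001,-0.001,0.135],"dr":[0,0,0],"grip":0.4}
    - {"translation":[-0.001,-0.001,0.135],"dr":[0,0,0],"grip":0.4}

```text
time: 2.75
tcp_pos: [508.3, 249.6, 108.6]
eef_rot: [0.053, 0.999, 0.0, 0.001]
contact_force: [-1.8, -0.3, 6.6]
grip_width: 43.3
grasp_force: 60.2
```

Emit:
drive_tool:
  motion:
    - {"translation":[0,0,-0.01],"dr":[0,0,0],"grip":0.4}
    - {"translation":[0,0,-0.025],"dr":[0,0,0],"grip":0.4}
    - {"translation":[0,0,-0.05],"dr":[0,0,0],"grip":0.4}
    - {"translation":[0,0,-0.09],"dr":[0,0,0],"grip":0.4}
    - {"translation":[0,0,-0.14],"dr":[0,0,0],"grip":0.4}
    - {"translation":[0,0,-0.14],"dr":[0,0,0],"grip":0.4}

```text
time: 3.35
tcp_pos: [509.5, 250.1, 225.2]
eef_rot: [0.053, 0.999, 0.002, 0.004]
contact_force: [0.3, 0.4, -1.3]
grip_width: 43.1
grasp_force: 60.8
```

Run:
```python
from h import *
s=get_state(); print(s['grip_width'],s['grasp_force'])
rel((*B['w'],220,87.35),(*B['w'],150,87.35),(*B['w'],124,87.35))
```

```text
43.11046910470603 60.831416845321655
[-0.1439 -0.2373  0.0067] [ 0.0019  0.0041 -0.03  ]
[-0.1432 -0.2377  0.0942] [ 0.0019  0.0041 -0.03  ]
[-0.1429 -0.2378  0.1267] [ 0.0019  0.0041 -0.03  ]
```

Emit:
drive_tool:
  motion:
    - {"translation":[-0.02,-0.035,0.002],"dr":[0,0,-0.01],"grip":0.4}
    - {"translation":[-0.045,-0.075,0.004],"dr":[0,0,-0.02],"grip":0.4}
    - {"translation":[-0.07,-0.115,0.005],"dr":[0,0,-0.03],"grip":0.4}
    - {"translation":[-0.095,-0.155,0.005],"dr":[0,0,-0.03],"grip":0.4}
    - {"translation":[-0.12,-0.195,0.005],"dr":[0,0,-0.03],"grip":0.4}
    - {"translation":[-0.135,-0.225,0.005],"dr":[0,0,-0.03],"grip":0.4}
    - {"translation":[-0.1435,-0.2375,0.006],"dr":[0,0,-0.03],"grip":0.4}
    - {"translation":[-0.1435,-0.2375,0.006],"dr":[0,0,-0.03],"grip":0.4}
    - {"translation":[-0.1435,-0.2375,0.006],"dr":[0,0,-0.03],"grip":0.4}
    - {"translation":[-0.1435,-0.2375,0.006],"dr":[0,0,-0.03],"grip":0.4}

```text
time: 4.35
tcp_pos: [601.3, 49.5, 214.6]
eef_rot: [0.023, 1.0, 0.0, -0.0]
contact_force: [-0.4, 0.2, 0.5]
grip_width: 43.4
grasp_force: 61.0
```

Run:
```python
from h import *
p,d=save('wrist','w2')
p2,d2=save('scene','s2')
cv2.imwrite('pics/m2.png',np.hstack([cv2.resize(p,(400,300)),cv2.resize(p2[150:330,200:440],(400,300))])[:,:,::-1])
s=get_state(); print(s['grip_width'],s['grasp_force'],s['tcp_pos'],s['eef_rot'])
rel((*B['w'],150,87.35),(*B['w'],124,87.35))
```

```text
42.779608986039975 60.95144033432007 [601.45788909  49.39645019 214.64960448] [2.25137229e-02 9.99746531e-01 7.49050163e-05 3.45311293e-05]
[-0.003  -0.0002  0.0808] [0.0001 0.     0.0006]
[-0.003  -0.0003  0.1133] [0.0001 0.     0.0006]
```

View pics/m2.png

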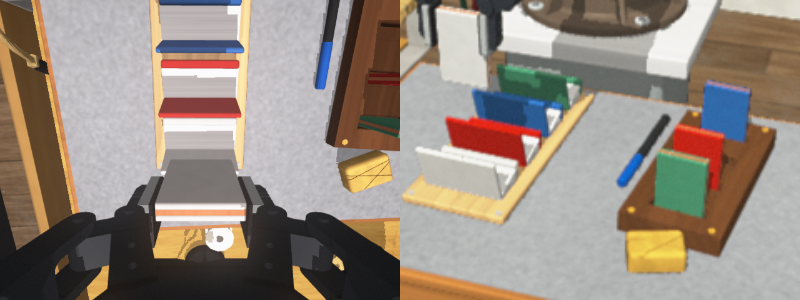

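The white plaque hangs upright in the fingers; its core line is near (322,339) in the wrist image. Its offset and tilt still need checking against depth.

Run:
```python
from h import *
np.set_printoptions(precision=1,suppress=True)
d=np.load('pics/w2.npy')
for v in range(262,366,8): print(v,d[v,322],world('wrist',322,v,d[v,322]))
```

```text
262 174.2649 [592.1  49.9 192.3]
270 164.49034 [591.9  49.9 202.4]
278 154.80391 [591.4  49.9 212.3]
286 147.90175 [591.6  49.9 219.5]
294 140.40042 [591.4  49.9 227.2]
302 135.86163 [592.1  49.8 232.1]
310 129.47762 [591.8  49.8 238.7]
318 124.2214 [591.8  49.8 244.1]
326 121.28916 [592.7  49.8 247.4]
334 120.90037 [594.7  49.7 248.4]
342 122.02249 [597.6  49.5 248. ]
350 122.7636 [600.3  49.4 247.9]
358 323.72568 [713.9  44.8  70.6]
```

Run:
```python
from h import *
np.set_printoptions(precision=1,suppress=True)
d=np.load('pics/w2.npy'); p=cv2.imread('pics/w2.png')
for v in range(60,262,3):
    print(v,p[v,322,::-1],world('wrist',322,v,d[v,322]))
```

```text
60 [192 183 183] [498.8  54.4  85.1]
63 [181 174 174] [500.2  54.4  83.1]
66 [ 59  74 110] [503.2  54.2  93.8]
69 [ 57  73 109] [505.9  54.  103.2]
72 [ 59  73 109] [508.7  53.9 114.1]
75 [ 62  80 117] [511.   53.8 121. ]
78 [ 67  94 144] [512.8  53.7 124.4]
81 [ 66  89 136] [514.3  53.6 124.5]
84 [ 61  71 100] [515.6  53.6 122.6]
87 [186 148 111] [513.8  53.8  77.6]
90 [186 147 110] [515.7  53.7  78.2]
93 [187 148 110] [517.4  53.6  77. ]
96 [161  67  61] [520.3  53.4  96.5]
99 [231  73  68] [522.   53.4  95.2]
102 [231  72  68] [523.8  53.3  97.1]
105 [233  73  69] [525.5  53.2  96.9]
108 [212  67  66] [527.2  53.1  95.2]
111 [252 251 252] [528.9  53.1  92. ]
114 [252 251 252] [530.7  53.   92.3]
117 [252 251 252] [532.4  52.9  91. ]
120 [252 251 252] [534.2  52.8  89.5]
123 [252 251 252] [536.   52.7  88.5]
126 [192 183 182] [537.8  52.7  90.8]
129 [191 182 182] [539.7  52.6  89.3]
132 [194 185 185] [541.5  52.5  88.5]
135 [195 186 186] [543.4  52.4  88.4]
138 [198 189 189] [545.3  52.3  86. ]
141 [194 186 185] [547.2  52.2  86.5]
144 [194 185 184] [549.   52.2  87.4]
147 [198 190
[... 769 characters left out ...]
9.3  50.3  90.8]
210 [217 208 209] [591.7  50.2  89.3]
213 [194 185 184] [593.8  50.2  89. ]
216 [192 183 183] [596.   50.1  88.2]
219 [193 185 184] [597.9  50.   88.6]
222 [197 188 189] [600.5  49.9  86.5]
225 [198 190 190] [602.3  49.8  87.6]
228 [194 185 185] [604.8  49.7  86.2]
231 [198 190 190] [606.8  49.6  86.5]
234 [197 188 188] [609.3  49.5  85.1]
237 [189 180 180] [611.5  49.4  84.7]
240 [150 143 141] [613.1  49.3  86.6]
243 [150 144 141] [614.4  49.2  89.5]
246 [149 142 142] [615.3  49.2  93.3]
249 [150 144 142] [616.1  49.1  97.6]
252 [147 142 140] [617.   49.1 101.3]
255 [126 120 117] [592.1  50.  182.9]
258 [121 117 114] [591.8  50.  188. ]
261 [120 115 114] [592.   49.9 191.3]
```

In the wrist frame the white bay's origin is at x ≈ 604.7 and the plaque's centre is at x ≈ 597. It should be at 600.7, so I'll shift 3.7 mm in +x and lower until the bottom is at about z = 90.

Emit:
drive_tool:
  motion:
    - {"translation":[-0.0046,0,0.03],"dr":[0,0,0],"grip":0.4}
    - {"translation":[-0.0046,0,0.06],"dr":[0,0,0],"grip":0.4}
    - {"translation":[-0.0046,0,0.085],"dr":[0,0,0],"grip":0.4}
    - {"translation":[-0.0046,0,0.1],"dr":[0,0,0],"grip":0.4}
    - {"translation":[-0.0046,0,0.11],"dr":[0,0,0],"grip":0.4}
    - {"translation":[-0.0046,0,0.113],"dr":[0,0,0],"grip":0.4}
    - {"translation":[-0.0046,0,0.114],"dr":[0,0,0],"grip":0.4}
    - {"translation":[-0.0046,0,0.1145],"dr":[0,0,0],"grip":0.4}
    - {"translation":[-0.0046,0,0.1145],"dr":[0,0,0],"grip":0.4}

```text
time: 5.35
tcp_pos: [605.7, 48.1, 123.5]
eef_rot: [0.023, 1.0, 0.0, 0.001]
contact_force: [0.3, -0.2, -0.0]
grip_width: 43.3
grasp_force: 60.9
```

Emit:
drive_tool:
  motion:
    - {"translation":[0,0,0.001],"dr":[0,0,0],"grip":0.4}
    - {"translation":[0,0,0.001],"dr":[0,0,0],"grip":0.4}
    - {"translation":[0,0,0.001],"dr":[0,0,0],"grip":0.58}
    - {"translation":[0,0,0.001],"dr":[0,0,0],"grip":0.66}
    - {"translation":[0,0,0.001],"dr":[0,0,0],"grip":0.7}
    - {"translation":[0,0,0.001],"dr":[0,0,0],"grip":0.75}
    - {"translation":[0,0,0.001],"dr":[0,0,0],"grip":0.75}
    - {"translation":[0,0,-0.01],"dr":[0,0,0],"grip":0.75}
    - {"translation":[0,0,-0.03],"dr":[0,0,0],"grip":0.75}
    - {"translation":[0,0,-0.06],"dr":[0,0,0],"grip":1}
    - {"translation":[0,0,-0.1],"dr":[0,0,0],"grip":1}
    - {"translation":[0,0,-0.125],"dr":[0,0,0],"grip":1}
    - {"translation":[0,0,-0.125],"dr":[0,0,0],"grip":1}

```text
time: 6.65
tcp_pos: [606.5, 48.2, 226.4]
eef_rot: [0.023, 1.0, 0.0, 0.003]
contact_force: [1.0, -0.2, 0.3]
grip_width: 85.1
grasp_force: 0.0
```

Run:
```python
from h import *
p,d=save('wrist','w3')
p2,d2=save('scene','s3')
cv2.imwrite('pics/m3.png',np.hstack([cv2.resize(p,(400,300)),cv2.resize(p2[150:330,200:440],(400,300))])[:,:,::-1])
print(get_state()['tcp_pos'])
x,y=P['r']
rel((x,y,220,83.9),(x,y,107,83.9))
```

```text
[605.33113272  48.12970131 223.16199902]
[0.0795 0.243  0.0039] [0.0001 0.0003 0.03  ]
[0.0796 0.243  0.1452] [0.0001 0.0003 0.03  ]
```

View pics/m3.png

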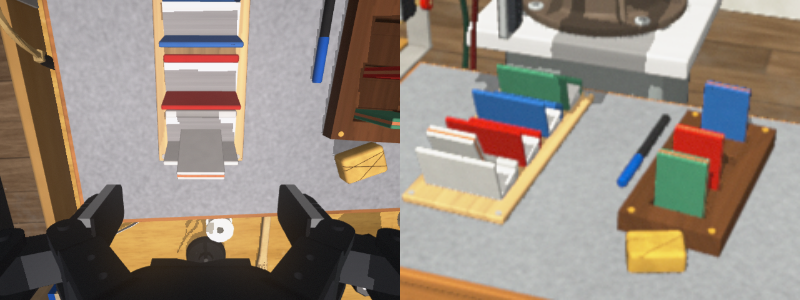

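White is standing in its bay, leaning back and centred. Red next, by the same recipe.

Emit:
drive_tool:
  motion:
    - {"translation":[0.0785,0.243,0.004],"dr":[0,0,0.03],"grip":1}
    - {"translation":[0.0785,0.243,0.004],"dr":[0,0,0.03],"grip":1}
    - {"translation":[0.0785,0.243,0.004],"dr":[0,0,0.03],"grip":1}
    - {"translation":[0.0785,0.243,0.004],"dr":[0,0,0.03],"grip":1}
    - {"translation":[0.0785,0.243,0.004],"dr":[0,0,0.03],"grip":1}
    - {"translation":[0.0785,0.243,0.004],"dr":[0,0,0.03],"grip":1}
    - {"translation":[0.0785,0.243,0.004],"dr":[0,0,0.03],"grip":1}
    - {"translation":[0.0785,0.243,0.004],"dr":[0,0,0.03],"grip":1}
    - {"translation":[0.0785,0.243,0.004],"dr":[0,0,0.03],"grip":1}
    - {"translation":[0.0785,0.243,0.004],"dr":[0,0,0.03],"grip":1}

```text
time: 7.75
tcp_pos: [552.1, 244.4, 219.7]
eef_rot: [0.054, 0.999, 0.0, -0.0]
contact_force: [-0.1, 0.5, -0.2]
grip_width: 85.7
grasp_force: 0.0
```

Run:
```python
from h import *
print(get_state()['tcp_pos'])
x,y=P['r']
rel((x+1,y,108,83.9))
```

```text
[552.08709415 244.35117913 219.69841989]
[0.0005 0.0011 0.1396] [ 0.     -0.     -0.0007]
```

Emit:
drive_tool:
  motion:
    - {"translation":[0.0005,0.001,0.05],"dr":[0,0,0],"grip":1}
    - {"translation":[0.0005,0.001,0.09],"dr":[0,0,0],"grip":1}
    - {"translation":[0.0005,0.001,0.12],"dr":[0,0,0],"grip":1}
    - {"translation":[0.0005,0.001,0.1395],"dr":[0,0,0],"grip":1}
    - {"translation":[0.0005,0.001,0.1395],"dr":[0,0,0],"grip":1}
    - {"translation":[0.0005,0.001,0.1395],"dr":[0,0,0],"grip":0.4}
    - {"translation":[0.0005,0.001,0.1395],"dr":[0,0,0],"grip":0.4}
    - {"translation":[0.0005,0.001,0.1395],"dr":[0,0,0],"grip":0.4}
    - {"translation":[0.0005,0.001,0.1395],"dr":[0,0,0],"grip":0.4}
    - {"translation":[0.0005,0.001,0.1395],"dr":[0,0,0],"grip":0.4}
    - {"translation":[0.0005,0.001,0.1395],"dr":[0,0,0],"grip":0.4}
    - {"translation":[0.0005,0.001,0.13],"dr":[0,0,0],"grip":0.4}
    - {"translation":[0.0005,0.001,0.115],"dr":[0,0,0],"grip":0.4}
    - {"translation":[0.0005,0.001,0.09],"dr":[0,0,0],"grip":0.4}
    - {"translation":[0.0005,0.001,0.05],"dr":[0,0,0],"grip":0.4}
    - {"translation":[0.0005,0.001,0],"dr":[0,0,0],"grip":0.4}
    - {"translation":[0.0005,0.001,0],"dr":[0,0,0],"grip":0.4}
    - {"translation":[0.0005,0.001,0],"dr":[0,0,0],"grip":0.4}

```text
time: 9.55
tcp_pos: [551.5, 246.1, 221.1]
eef_rot: [0.053, 0.999, 0.0, 0.001]
contact_force: [0.2, 0.9, -1.3]
grip_width: 42.7
grasp_force: 60.8
```

Run:
```python
from h import *
s=get_state(); print(s['tcp_pos'],s['grip_width'],s['grasp_force'])
x,y=B['r']
rel((x+1.5,y,220,87.35))
```

```text
[551.48328206 246.14533758 221.12330497] 42.727515502477274 60.79851508140564
[-0.0232 -0.242   0.0012] [ 0.0005  0.0011 -0.03  ]
```

Emit:
drive_tool:
  motion:
    - {"translation":[-0.004,-0.035,0],"dr":[0,0,-0.01],"grip":0.4}
    - {"translation":[-0.008,-0.075,0],"dr":[0,0,-0.02],"grip":0.4}
    - {"translation":[-0.012,-0.115,0],"dr":[0,0,-0.03],"grip":0.4}
    - {"translation":[-0.016,-0.155,0],"dr":[0,0,-0.03],"grip":0.4}
    - {"translation":[-0.02,-0.195,0],"dr":[0,0,-0.03],"grip":0.4}
    - {"translation":[-0.023,-0.225,0],"dr":[0,0,-0.03],"grip":0.4}
    - {"translation":[-0.023,-0.242,0],"dr":[0,0,-0.03],"grip":0.4}
    - {"translation":[-0.023,-0.242,0],"dr":[0,0,-0.03],"grip":0.4}
    - {"translation":[-0.023,-0.242,0],"dr":[0,0,-0.03],"grip":0.4}
    - {"translation":[-0.023,-0.242,0],"dr":[0,0,-0.03],"grip":0.4}

```text
time: 10.55
tcp_pos: [549.1, 52.6, 219.5]
eef_rot: [0.023, 1.0, 0.0, -0.0]
contact_force: [-0.6, 0.3, -0.4]
grip_width: 43.1
grasp_force: 60.9
```

```bash
cat >> h.py <<'E'
def held(k,f):  # offset of held plaque's near face and top from TCP, then placing move
    p,d=save('wrist',f); t=get_state()['tcp_pos']
    L=np.array([world('wrist',322,v,d[v,322]) for v in range(262,356,3)])
    L=L[abs(L[:,2]-t[2]-5)<32]
    print('tcp',t,'face x low/high',L[:4,0].mean()-t[0],L[len(L)//2-2:len(L)//2+2,0].mean()-t[0],'top z',L[:,2].max()-t[2],'y',L[:,1].mean()-t[1])
    x,y=B[k]; rel((x+1.5,y,123.2,87.35))
E
python3 - <<'E'
from h import *
held('r','w4')
E
```

```text
tcp [549.11350407  52.5842456  219.54601694] face x low/high -9.481960288376968 -9.296229335022531 top z 33.12254197413273 y 0.3630665555199073
[-0.0004 -0.0011  0.1204] [ 0.0001 -0.0001  0.0005]
```

Red sits in the grip just as white did. Place it.

Emit:
drive_tool:
  motion:
    - {"translation":[-0.0006,-0.001,0.03],"dr":[0,0,0],"grip":0.4}
    - {"translation":[-0.0006,-0.001,0.06],"dr":[0,0,0],"grip":0.4}
    - {"translation":[-0.0006,-0.001,0.09],"dr":[0,0,0],"grip":0.4}
    - {"translation":[-0.0006,-0.001,0.108],"dr":[0,0,0],"grip":0.4}
    - {"translation":[-0.0006,-0.001,0.117],"dr":[0,0,0],"grip":0.4}
    - {"translation":[-0.0006,-0.001,0.1195],"dr":[0,0,0],"grip":0.4}
    - {"translation":[-0.0006,-0.001,0.1205],"dr":[0,0,0],"grip":0.4}
    - {"translation":[-0.0006,-0.001,0.121],"dr":[0,0,0],"grip":0.4}
    - {"translation":[-0.0006,-0.001,0.121],"dr":[0,0,0],"grip":0.4}
    - {"translation":[-0.0006,-0.001,0.121],"dr":[0,0,0],"grip":0.4}

```text
time: 11.6
tcp_pos: [549.8, 50.8, 123.4]
eef_rot: [0.023, 1.0, 0.0, 0.0]
contact_force: [0.2, 0.2, -0.2]
grip_width: 42.9
grasp_force: 60.9
```

Emit:
drive_tool:
  motion:
    - {"translation":[0,0,0.001],"dr":[0,0,0],"grip":0.4}
    - {"translation":[0,0,0.001],"dr":[0,0,0],"grip":0.4}
    - {"translation":[0,0,0.001],"dr":[0,0,0],"grip":0.58}
    - {"translation":[0,0,0.001],"dr":[0,0,0],"grip":0.66}
    - {"translation":[0,0,0.001],"dr":[0,0,0],"grip":0.7}
    - {"translation":[0,0,0.001],"dr":[0,0,0],"grip":0.75}
    - {"translation":[0,0,0.001],"dr":[0,0,0],"grip":0.75}
    - {"translation":[0,0,-0.01],"dr":[0,0,0],"grip":0.75}
    - {"translation":[0,0,-0.03],"dr":[0,0,0],"grip":0.75}
    - {"translation":[0,0,-0.06],"dr":[0,0,0],"grip":1}
    - {"translation":[0,0,-0.1],"dr":[0,0,0],"grip":1}
    - {"translation":[0,0,-0.121],"dr":[0,0,0],"grip":1}
    - {"translation":[0,0,-0.121],"dr":[0,0,0],"grip":1}
    - {"translation":[0,0,-0.121],"dr":[0,0,0],"grip":1}

```text
time: 13.0
tcp_pos: [549.4, 50.8, 219.7]
eef_rot: [0.023, 1.0, 0.0, 0.0]
contact_force: [-0.6, 1.2, 0.6]
grip_width: 85.4
grasp_force: 0.0
```

Run:
```python
from h import *
p,d=save('wrist','w5')
p2,d2=save('scene','s5')
cv2.imwrite('pics/m5.png',np.hstack([cv2.resize(p,(400,300)),cv2.resize(p2[150:330,200:440],(400,300))])[:,:,::-1])
print(get_state()['tcp_pos'])
x,y=P['b']
rel((x+1,y,220,83.9))
```

```text
[549.16243422  50.80990791 218.79337664]
[ 0.1174  0.2494 -0.0013] [ 0.     -0.0008  0.03  ]
```

View pics/m5.png

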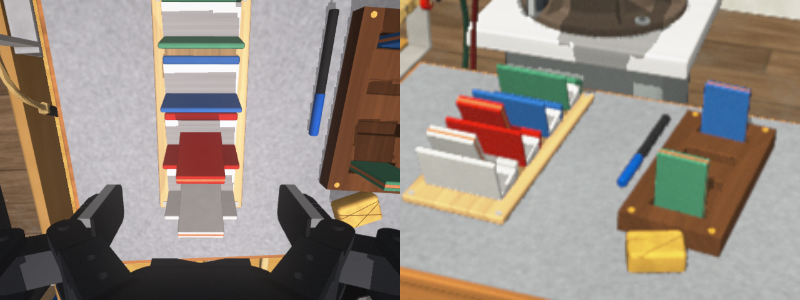

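Red and white are both leaning on their backstops. Blue next.

Emit:
drive_tool:
  motion:
    - {"translation":[0.1175,0.2495,-0.001],"dr":[0,0,0.03],"grip":1}
    - {"translation":[0.1175,0.2495,-0.001],"dr":[0,0,0.03],"grip":1}
    - {"translation":[0.1175,0.2495,-0.001],"dr":[0,0,0.03],"grip":1}
    - {"translation":[0.1175,0.2495,-0.001],"dr":[0,0,0.03],"grip":1}
    - {"translation":[0.1175,0.2495,-0.001],"dr":[0,0,0.03],"grip":1}
    - {"translation":[0.1175,0.2495,-0.001],"dr":[0,0,0.03],"grip":1}
    - {"translation":[0.1175,0.2495,-0.001],"dr":[0,0,0.03],"grip":1}
    - {"translation":[0.1175,0.2495,-0.001],"dr":[0,0,0.03],"grip":1}
    - {"translation":[0.1175,0.2495,-0.001],"dr":[0,0,0.03],"grip":1}
    - {"translation":[0.1175,0.2495,-0.001],"dr":[0,0,0.03],"grip":1}
    - {"translation":[0.1175,0.2495,-0.001],"dr":[0,0,0.03],"grip":1}

```text
time: 14.2
tcp_pos: [465.3, 254.0, 220.5]
eef_rot: [0.054, 0.999, 0.0, -0.0]
contact_force: [0.0, -0.9, 0.3]
grip_width: 85.4
grasp_force: 0.0
```

Run:
```python
from h import *
print(get_state()['tcp_pos'])
x,y=P['b']
rel((x+1,y,108,83.9))
```

```text
[465.25862972 254.00859622 220.47127892]
[0.0009 0.0005 0.1406] [ 0.     -0.     -0.0005]
```

Emit:
drive_tool:
  motion:
    - {"translation":[0.0008,0.0005,0.05],"dr":[0,0,0],"grip":1}
    - {"translation":[0.0008,0.0005,0.09],"dr":[0,0,0],"grip":1}
    - {"translation":[0.0008,0.0005,0.12],"dr":[0,0,0],"grip":1}
    - {"translation":[0.0008,0.0005,0.1405],"dr":[0,0,0],"grip":1}
    - {"translation":[0.0008,0.0005,0.1405],"dr":[0,0,0],"grip":1}
    - {"translation":[0.0008,0.0005,0.1405],"dr":[0,0,0],"grip":0.4}
    - {"translation":[0.0008,0.0005,0.1405],"dr":[0,0,0],"grip":0.4}
    - {"translation":[0.0008,0.0005,0.1405],"dr":[0,0,0],"grip":0.4}
    - {"translation":[0.0008,0.0005,0.1405],"dr":[0,0,0],"grip":0.4}
    - {"translation":[0.0008,0.0005,0.1405],"dr":[0,0,0],"grip":0.4}
    - {"translation":[0.0008,0.0005,0.1405],"dr":[0,0,0],"grip":0.4}
    - {"translation":[0.0008,0.0005,0.13],"dr":[0,0,0],"grip":0.4}
    - {"translation":[0.0008,0.0005,0.115],"dr":[0,0,0],"grip":0.4}
    - {"translation":[0.0008,0.0005,0.09],"dr":[0,0,0],"grip":0.4}
    - {"translation":[0.0008,0.0005,0.05],"dr":[0,0,0],"grip":0.4}
    - {"translation":[0.0008,0.0005,0],"dr":[0,0,0],"grip":0.4}
    - {"translation":[0.0008,0.0005,0],"dr":[0,0,0],"grip":0.4}
    - {"translation":[0.0008,0.0005,0],"dr":[0,0,0],"grip":0.4}

```text
time: 16.0
tcp_pos: [464.4, 255.1, 221.9]
eef_rot: [0.053, 0.999, 0.001, 0.001]
contact_force: [-0.7, 0.2, -2.0]
grip_width: 42.7
grasp_force: 60.9
```

Run:
```python
from h import *
s=get_state(); print(s['tcp_pos'],s['grip_width'],s['grasp_force'])
x,y=B['b']
rel((x+1.5,y,220,87.35))
```

```text
[464.41743657 255.05363966 221.90161845] 42.68072413948625 60.93767523765564
[-0.0627 -0.2457  0.0022] [ 0.0006  0.0011 -0.03  ]
```

Emit:
drive_tool:
  motion:
    - {"translation":[-0.01,-0.035,0],"dr":[0,0,-0.01],"grip":0.4}
    - {"translation":[-0.02,-0.075,0],"dr":[0,0,-0.02],"grip":0.4}
    - {"translation":[-0.03,-0.115,0],"dr":[0,0,-0.03],"grip":0.4}
    - {"translation":[-0.04,-0.155,0],"dr":[0,0,-0.03],"grip":0.4}
    - {"translation":[-0.05,-0.195,0],"dr":[0,0,-0.03],"grip":0.4}
    - {"translation":[-0.058,-0.23,0],"dr":[0,0,-0.03],"grip":0.4}
    - {"translation":[-0.0625,-0.246,0],"dr":[0,0,-0.03],"grip":0.4}
    - {"translation":[-0.0625,-0.246,0],"dr":[0,0,-0.03],"grip":0.4}
    - {"translation":[-0.0625,-0.246,0],"dr":[0,0,-0.03],"grip":0.4}
    - {"translation":[-0.0625,-0.246,0],"dr":[0,0,-0.03],"grip":0.4}

```text
time: 17.0
tcp_pos: [493.0, 54.9, 220.3]
eef_rot: [0.023, 1.0, 0.0, -0.0]
contact_force: [0.4, 0.2, -1.2]
grip_width: 43.4
grasp_force: 61.1
```

Run:
```python
from h import *
held('b','w6')
```

```text
tcp [492.97428928  54.97968795 220.34709183] face x low/high -10.131834616728781 -9.779563344341568 top z 33.777311130606506 y 0.37730296597477064
[-0.0007 -0.0009  0.1214] [ 0.0001 -0.0002  0.0005]
```

Emit:
drive_tool:
  motion:
    - {"translation":[-0.001,-0.001,0.03],"dr":[0,0,0],"grip":0.4}
    - {"translation":[-0.001,-0.001,0.06],"dr":[0,0,0],"grip":0.4}
    - {"translation":[-0.001,-0.001,0.09],"dr":[0,0,0],"grip":0.4}
    - {"translation":[-0.001,-0.001,0.108],"dr":[0,0,0],"grip":0.4}
    - {"translation":[-0.001,-0.001,0.117],"dr":[0,0,0],"grip":0.4}
    - {"translation":[-0.001,-0.001,0.12],"dr":[0,0,0],"grip":0.4}
    - {"translation":[-0.001,-0.001,0.1215],"dr":[0,0,0],"grip":0.4}
    - {"translation":[-0.001,-0.001,0.122],"dr":[0,0,0],"grip":0.4}
    - {"translation":[-0.001,-0.001,0.122],"dr":[0,0,0],"grip":0.4}
    - {"translation":[-0.001,-0.001,0.122],"dr":[0,0,0],"grip":0.4}

```text
time: 18.05
tcp_pos: [494.2, 53.2, 123.4]
eef_rot: [0.023, 1.0, 0.0, 0.0]
contact_force: [-0.7, 0.5, -0.5]
grip_width: 43.0
grasp_force: 61.1
```

Emit:
drive_tool:
  motion:
    - {"translation":[0,0,0.001],"dr":[0,0,0],"grip":0.4}
    - {"translation":[0,0,0.001],"dr":[0,0,0],"grip":0.4}
    - {"translation":[0,0,0.001],"dr":[0,0,0],"grip":0.58}
    - {"translation":[0,0,0.001],"dr":[0,0,0],"grip":0.66}
    - {"translation":[0,0,0.001],"dr":[0,0,0],"grip":0.7}
    - {"translation":[0,0,0.001],"dr":[0,0,0],"grip":0.75}
    - {"translation":[0,0,0.001],"dr":[0,0,0],"grip":0.75}
    - {"translation":[0,0,-0.01],"dr":[0,0,0],"grip":0.75}
    - {"translation":[0,0,-0.03],"dr":[0,0,0],"grip":0.75}
    - {"translation":[0,0,-0.06],"dr":[0,0,0],"grip":1}
    - {"translation":[0,0,-0.1],"dr":[0,0,0],"grip":1}
    - {"translation":[0,0,-0.121],"dr":[0,0,0],"grip":1}
    - {"translation":[0,0,-0.121],"dr":[0,0,0],"grip":1}
    - {"translation":[0,0,-0.121],"dr":[0,0,0],"grip":1}

```text
time: 19.45
tcp_pos: [493.8, 53.2, 219.8]
eef_rot: [0.023, 1.0, 0.0, 0.0]
contact_force: [-0.1, 0.3, -0.6]
grip_width: 85.5
grasp_force: 0.0
```

Run:
```python
from h import *
p,d=save('wrist','w7')
p2,d2=save('scene','s7')
cv2.imwrite('pics/m7.png',np.hstack([cv2.resize(p,(400,300)),cv2.resize(p2[150:330,200:440],(400,300))])[:,:,::-1])
print(get_state()['tcp_pos'])
x,y=P['g']
rel((x+1,y,220,83.9))
```

```text
[493.54581371  53.17848785 218.96451996]
[-0.1167  0.2391 -0.0014] [ 0.     -0.0007  0.03  ]
```

View pics/m7.png

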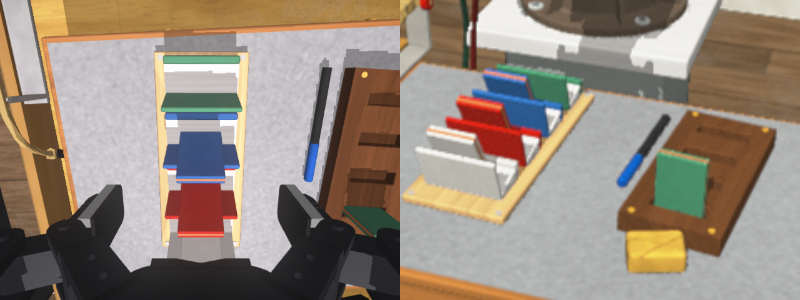

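Three plaques are standing well. Now the green one.

Emit:
drive_tool:
  motion:
    - {"translation":[-0.1165,0.239,-0.001],"dr":[0,0,0.03],"grip":1}
    - {"translation":[-0.1165,0.239,-0.001],"dr":[0,0,0.03],"grip":1}
    - {"translation":[-0.1165,0.239,-0.001],"dr":[0,0,0.03],"grip":1}
    - {"translation":[-0.1165,0.239,-0.001],"dr":[0,0,0.03],"grip":1}
    - {"translation":[-0.1165,0.239,-0.001],"dr":[0,0,0.03],"grip":1}
    - {"translation":[-0.1165,0.239,-0.001],"dr":[0,0,0.03],"grip":1}
    - {"translation":[-0.1165,0.239,-0.001],"dr":[0,0,0.03],"grip":1}
    - {"translation":[-0.1165,0.239,-0.001],"dr":[0,0,0.03],"grip":1}
    - {"translation":[-0.1165,0.239,-0.001],"dr":[0,0,0.03],"grip":1}
    - {"translation":[-0.1165,0.239,-0.001],"dr":[0,0,0.03],"grip":1}
    - {"translation":[-0.1165,0.239,-0.001],"dr":[0,0,0.03],"grip":1}

```text
time: 20.65
tcp_pos: [595.9, 239.3, 220.8]
eef_rot: [0.054, 0.999, 0.0, 0.0]
contact_force: [-0.6, 0.6, -0.1]
grip_width: 84.9
grasp_force: 0.0
```

Run:
```python
from h import *
print(get_state()['tcp_pos'])
x,y=P['g']
rel((x+1,y,108,83.9))
```

```text
[595.9123006  239.33083318 220.78787641]
[0.0004 0.0006 0.141 ] [ 0.0001  0.0001 -0.0003]
```

Emit:
drive_tool:
  motion:
    - {"translation":[0.0004,0.0006,0.05],"dr":[0,0,0],"grip":1}
    - {"translation":[0.0004,0.0006,0.09],"dr":[0,0,0],"grip":1}
    - {"translation":[0.0004,0.0006,0.12],"dr":[0,0,0],"grip":1}
    - {"translation":[0.0004,0.0006,0.141],"dr":[0,0,0],"grip":1}
    - {"translation":[0.0004,0.0006,0.141],"dr":[0,0,0],"grip":1}
    - {"translation":[0.0004,0.0006,0.141],"dr":[0,0,0],"grip":0.4}
    - {"translation":[0.0004,0.0006,0.141],"dr":[0,0,0],"grip":0.4}
    - {"translation":[0.0004,0.0006,0.141],"dr":[0,0,0],"grip":0.4}
    - {"translation":[0.0004,0.0006,0.141],"dr":[0,0,0],"grip":0.4}
    - {"translation":[0.0004,0.0006,0.141],"dr":[0,0,0],"grip":0.4}
    - {"translation":[0.0004,0.0006,0.141],"dr":[0,0,0],"grip":0.4}
    - {"translation":[0.0004,0.0006,0.13],"dr":[0,0,0],"grip":0.4}
    - {"translation":[0.0004,0.0006,0.115],"dr":[0,0,0],"grip":0.4}
    - {"translation":[0.0004,0.0006,0.09],"dr":[0,0,0],"grip":0.4}
    - {"translation":[0.0004,0.0006,0.05],"dr":[0,0,0],"grip":0.4}
    - {"translation":[0.0004,0.0006,0],"dr":[0,0,0],"grip":0.4}
    - {"translation":[0.0004,0.0006,0],"dr":[0,0,0],"grip":0.4}
    - {"translation":[0.0004,0.0006,0],"dr":[0,0,0],"grip":0.4}

```text
time: 22.45
tcp_pos: [595.7, 240.4, 222.0]
eef_rot: [0.053, 0.999, 0.0, 0.001]
contact_force: [-0.2, -0.1, -0.7]
grip_width: 43.1
grasp_force: 61.0
```

Run:
```python
from h import *
s=get_state(); print(s['tcp_pos'],s['grip_width'],s['grasp_force'])
x,y=B['g']
rel((x+1.5,y+60,220,87.35),(x+1.5,y,220,87.35))
```

```text
[595.70858324 240.41419321 221.9966977 ] 43.05658477467347 60.99559664726257
[ 0.1803 -0.1746  0.0019] [ 0.0005  0.0011 -0.03  ]
[ 0.1723 -0.2491  0.0019] [ 0.0005  0.0011 -0.03  ]
```

Emit:
drive_tool:
  motion:
    - {"translation":[0.022,-0.032,0],"dr":[0,0,-0.01],"grip":0.4}
    - {"translation":[0.045,-0.065,0],"dr":[0,0,-0.02],"grip":0.4}
    - {"translation":[0.07,-0.1,0],"dr":[0,0,-0.03],"grip":0.4}
    - {"translation":[0.095,-0.137,0],"dr":[0,0,-0.03],"grip":0.4}
    - {"translation":[0.12,-0.174,0],"dr":[0,0,-0.03],"grip":0.4}
    - {"translation":[0.145,-0.21,0],"dr":[0,0,-0.03],"grip":0.4}
    - {"translation":[0.163,-0.235,0],"dr":[0,0,-0.03],"grip":0.4}
    - {"translation":[0.1725,-0.249,0],"dr":[0,0,-0.03],"grip":0.4}
    - {"translation":[0.1725,-0.249,0],"dr":[0,0,-0.03],"grip":0.4}
    - {"translation":[0.1725,-0.249,0],"dr":[0,0,-0.03],"grip":0.4}
    - {"translation":[0.1725,-0.249,0],"dr":[0,0,-0.03],"grip":0.4}
    - {"translation":[0.1725,-0.249,0],"dr":[0,0,-0.03],"grip":0.4}

```text
time: 23.65
tcp_pos: [437.7, 57.5, 220.3]
eef_rot: [0.023, 1.0, 0.0, -0.0]
contact_force: [0.4, -0.7, -0.6]
grip_width: 42.8
grasp_force: 61.1
```

Run:
```python
from h import *
held('g','w8')
```

```text
tcp [437.62923617  57.42648853 220.29076945] face x low/high -9.953742649542846 -9.662619461319878 top z 33.81381611748532 y 0.37708111079998474
[ 1.000e-04 -7.000e-04  1.214e-01] [ 0.0001 -0.0001  0.0003]
```

Emit:
drive_tool:
  motion:
    - {"translation":[-0.0003,-0.001,0.03],"dr":[0,0,0],"grip":0.4}
    - {"translation":[-0.0003,-0.001,0.06],"dr":[0,0,0],"grip":0.4}
    - {"translation":[-0.0003,-0.001,0.09],"dr":[0,0,0],"grip":0.4}
    - {"translation":[-0.0003,-0.001,0.108],"dr":[0,0,0],"grip":0.4}
    - {"translation":[-0.0003,-0.001,0.117],"dr":[0,0,0],"grip":0.4}
    - {"translation":[-0.0003,-0.001,0.12],"dr":[0,0,0],"grip":0.4}
    - {"translation":[-0.0003,-0.001,0.1215],"dr":[0,0,0],"grip":0.4}
    - {"translation":[-0.0003,-0.001,0.122],"dr":[0,0,0],"grip":0.4}
    - {"translation":[-0.0003,-0.001,0.122],"dr":[0,0,0],"grip":0.4}
    - {"translation":[-0.0003,-0.001,0.122],"dr":[0,0,0],"grip":0.4}

```text
time: 24.7
tcp_pos: [437.7, 56.2, 123.3]
eef_rot: [0.023, 1.0, 0.0, 0.0]
contact_force: [1.6, 0.5, -0.6]
grip_width: 43.4
grasp_force: 61.1
```

Emit:
drive_tool:
  motion:
    - {"translation":[0,0,0.001],"dr":[0,0,0],"grip":0.4}
    - {"translation":[0,0,0.001],"dr":[0,0,0],"grip":0.4}
    - {"translation":[0,0,0.001],"dr":[0,0,0],"grip":0.58}
    - {"translation":[0,0,0.001],"dr":[0,0,0],"grip":0.66}
    - {"translation":[0,0,0.001],"dr":[0,0,0],"grip":0.7}
    - {"translation":[0,0,0.001],"dr":[0,0,0],"grip":0.75}
    - {"translation":[0,0,0.001],"dr":[0,0,0],"grip":0.75}
    - {"translation":[0,0,-0.01],"dr":[0,0,0],"grip":0.75}
    - {"translation":[0,0,-0.03],"dr":[0,0,0],"grip":0.75}
    - {"translation":[0,0,-0.06],"dr":[0,0,0],"grip":1}
    - {"translation":[0,0,-0.1],"dr":[0,0,0],"grip":1}
    - {"translation":[0,0.05,-0.121],"dr":[0,0,0],"grip":1}
    - {"translation":[0,0.1,-0.121],"dr":[0,0,0],"grip":1}
    - {"translation":[-0.05,0.15,-0.121],"dr":[0,0,0],"grip":1}
    - {"translation":[-0.1,0.2,-0.121],"dr":[0,0,0],"grip":1}
    - {"translation":[-0.1,0.25,-0.121],"dr":[0,0,0],"grip":1}
    - {"translation":[-0.1,0.25,-0.121],"dr":[0,0,0],"grip":1}
    - {"translation":[-0.1,0.25,-0.121],"dr":[0,0,0],"grip":1}

```text
time: 26.5
tcp_pos: [526.2, 252.8, 219.7]
eef_rot: [0.022, 1.0, -0.0, -0.0]
contact_force: [-0.2, 0.0, -0.2]
grip_width: 85.3
grasp_force: 0.0
```

Run:
```python
from h import *
p,d=save('top','t9')
p2,d2=save('scene','s9')
cv2.imwrite('pics/m9.png',np.hstack([cv2.resize(p[180:360,290:450],(400,450)),cv2.resize(p2[160:310,190:330],(400,450))])[:,:,::-1])
```

```text
(no output)
```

View pics/m9.png

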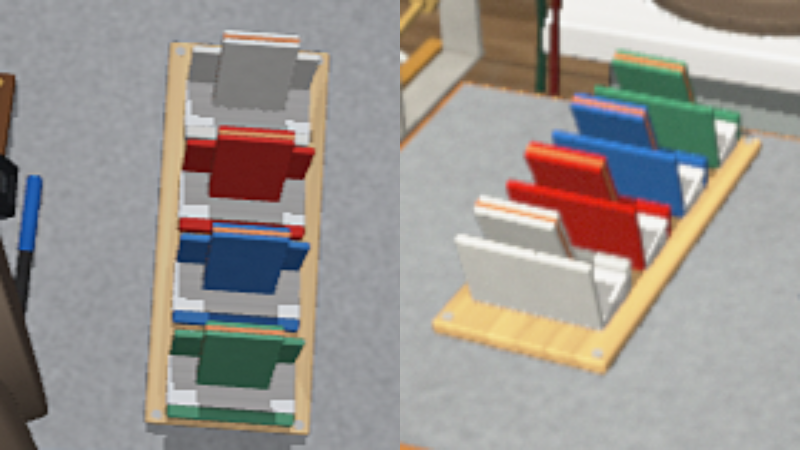

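All four plaques lean on the backstops of their own colour, centred and clear of the robot. Handing in.

```bash
python3 -c "
from station import *
print(close_job())"
```

```text
the job is handed in; nothing more can be done
None
```

All four plaques stand in the bays of their own colours, centred and leaning back on the backstops; the job is handed in at about 27 s on the robot's clock, but the hand-in returned no verdict.

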